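Slip-angle test on the tilting board

ROBOT

A 6-joint arm with a two-finger parallel gripper is mounted at the origin on the work surface; the furniture and walls round the work are solid. World frame = base frame: x ahead of the robot, y to its left, z up, the work surface at z = 0. Lengths are in m, angles in rad, forces in N, time in s.
With the tool pointing down it reaches from about 0.325 to 0.85 m from the base axis. Payload 4.4 kg.
Tool frame: the origin (TCP) lies midway between the tips of the shut fingers; the grasp point (between the pads) lies 19 mm behind it; z points along the fingers, y is the line along which they close (so a half turn about z gives the same grasp; the last joint's range is limited). The gripper opens to 94 mm and grips with 3 to 60 N. Pads are 16 mm wide; open, the fingers measure 119 mm over their backs; the gripper's body (75 mm by 177 mm) begins 78 mm behind the grasp point.
Start: joints at [1.016, 0.207, 1.542, -0, 1.393, -0.15], TCP at [0.226, 0.529, 0.205] pointing down, gripper open.
Joint ranges: [-2.73, 2.73], [-0.86, 2.22], [0.23, 2.46], [-1.11, 4.25], [0.08, 2.63], [-2.82, 2.82]. Speed limits (rad/s): [2.79, 2.79, 3.14, 3.14, 3.14, 3.14].

INTERFACE

Orientations are given as a 3x3 rotation matrix whose columns are the frame's x, y, z axes.
In Python, from plant import bot, get_image, camera_params gives the robot as it stands.
- The arm moves only by the tool step_arm, never from a script. Its argument "series" is one flat list of numbers, 7 for each row, row after row: the shift along the tool's x, y, z in units of 600 mm (1.0 is 600 mm), then the turn, a rotation vector about the tool's x, y, z in units of 120 degrees (1.0 is 120 degrees), then the opening, from -1 (shut) to 1 (fully open). In form: [x, y, z, ax, ay, az, fingers, x, y, z, ax, ay, az, fingers, ...]. A call has 1 to 8 rows; each row is the pose to reach, as a shift and turn from the pose commanded when the call began, along the tool's axes at that moment; what a row does not reach only later rows make up. A row lasts 1/8 s, in which the tool goes at most 62.5 mm and 10.7 degrees, less where a joint would pass 70% of its speed; a pose out of reach is approached as far as the arm can. A call with a number of a shift or a turn outside -1 to 1 is refused whole. A call with a gripper value outside its range is refused whole. The fingers move at their own pace and stop on an object; the grip force is fixed at half the most. Time passes only in rows, so rows that repeat a pose let the fingers close. It gives the time, the measured TCP pose, the force, the opening and the grip force at its end, in the units of the state.
- bot.read_state(): the state, without advancing time (a new reading comes with each control period).
- get_image(name): name is "scene" or "top" or "wrist"; returns the picture (400x640x3 uint8, red, green, blue); there is no depth.
- camera_params(name): a dict with "K" (3x3 intrinsics, pixels), "world_from_camera" (4x4, takes a point from camera to world coordinates). Camera axes: x right, y down, z forward; pixel columns grow to the right and rows downward; lengths in m; the calibration is good to about 2 mm. A picture is of the moment at which its call begins: read the wrist's pose just before it. camera_params takes no time and is no camera call; for the wrist camera it gives the pose at the moment of the call.
- bot.job_done(): hands the job in; it is judged then, once.
The state is a dict: "clock": time; "qpos": joint angles; "qd": joint speeds; "joint_efforts": joint torques, N m; "tcp_pos": TCP position; "tool_rot": TCP orientation; "wrist_force": force on the tool from outside, world axes, zero at the start; "wrist_torque": the same for the moment, N m; "grip_width": opening from 0.0 (shut) to 1.0 (fully open); "finger_force": force on a finger pad.
Only numpy, scipy, OpenCV 4.12 (cv2) and the standard library are available. Lean on these libraries where they do the work, as an engineer would, in place of code of your own. Each camera call takes 0.05 s, during which the arm holds its last target. There are 200 camera calls.

TASK

Do a slip test on the bench tilt tester: raise the hinged board by its bar only until the round puck slides all the way down to the lip by itself while the square block beside it stays put, and leave the board at that angle. Then record the angle by sliding the loose stop along its channel in under the board until you feel its nose rod touch the underside, gently and without forcing it, and leave it there touching. Do not touch the puck or the block, and leave the other things alone.

Things in the scene. Friction and masses are not known exactly. Their poses are not given: they have to be found in the camera images.
- bed: Grey bed plate of the tilt tester, 580 x 116 x 12 mm, fixed. Origin: on the worktop under the board's hinge axis; x runs along the bed from the hinge towards the board's free end (plate from x = -40 to +540 mm), z up. Two rails (tops 20 mm above the worktop, inner faces at y = +-17 mm, x = 60 to 535 mm) form a channel along x at y = 0, its floor 12 mm above the worktop.
- board (a joint): Angle of the aluminium board about its hinge, rad: 0 level, grows as the free end is raised, at most 0.62. Stiff hinge: the board stays where it is left; raising it at the bar takes 10 to 12 N, lowering 6 N. The puck slips at an angle that differs each time, 0.2 to 0.42 rad; the block grips better and follows only 0.04 to 0.08 rad later.
- board_pivot (a point): Point on the hinge axis, middle of the board's width, 28 mm above the worktop. Turns with the board: x to the free end, z square to the board; z = 0 is its underside, 8 mm its top. Board 222 mm long from the hinge, 100 wide. Ridges 5 mm high divide its top into two lanes, centres 25 mm either side of the middle; a lip 14 mm high crosses its hinge end, uphill face 16 mm from the axis.
- board_bar (a point): Centre of the board's lifting bar: round steel, 10 mm diameter, 64 mm free between its two posts, parallel to the hinge axis, fixed to the board 200 mm from the hinge axis and 43 mm above the underside plane (35 mm above the board's top). Pinch it from above; it can turn between the fingers as the board tilts. Axes as board_pivot.
- puck: Round steel puck, diameter 36 mm, 14 mm high, loose on the board in one of the two lanes. Origin: centre of its underside; at the start about 108 to 122 mm from the hinge axis. Against the lip its origin is 34 mm from the hinge axis.
- block: Square steel block, 36 x 36 x 14 mm, loose on the board in the other lane, 108 to 122 mm from the hinge axis. Origin: centre of its underside.
- stop: Loose dark grey plastic stop lying in the channel, 240 x 30 mm, 200 to 325 g, 2 mm play each side; slides with about 0.5 to 1 N. Origin: on its underside (12 mm above the worktop) under the nose rod; x points away from the hinge; it reaches from x = -5 to +235 mm: nose block with rod, flat tongue 8 mm high, upright push plate. Starts beyond the free end, origin 280 to 300 mm from the hinge axis.
- stop_nose (a point): Centre line of the stop's nose rod (steel, 10 mm diameter, 34 mm long, across the channel), 50 mm above the stop's underside, at its end nearest the hinge. The rod touches the board when this point is 5 mm below the underside plane.
- stop_plate (a point): Centre of the stop's upright push plate: 12 mm thick along the channel, 30 mm wide, reaching from 7 to 57 mm above the stop's underside; this point is 200 mm behind the nose rod, 35 mm above the stop's underside (47 mm above the worktop). Can be pushed towards the hinge or pinched from above.
- clock: Bystander: white countdown timer 70 x 66 x 19 mm, beyond the hinge end of the bed. Origin under its centre.
- sample_cup: Bystander: white sample cup with lid, 52 mm diameter, 62 mm high, beyond the hinge end. Origin under its centre.
Not all that is in view belongs to the job. Several things have the shape of the stop; the one meant has the colours described above. What is shaped like the puck but blue is not meant.

How it is judged:
By the outcome, as a careful person would: the job done as asked, in the order asked, and still so for the second after the job is handed in, with the robot touching nothing.
It also fails if it takes over 72 s, if anything falls off the work surface, if the arm or the gripper's body presses on something with over 40 N, if the wrist force passes 120 N, or if a joint passes its speed limit or range.

## Working session

There is one attempt and no reset: what is moved stays moved. The work goes in short steps, Python scripts to look and compute and a tool call to move; the robot and the scene stay as the last step left them, time stands still between calls to the robot, and variables do not carry over. Pictures are saved under pics/ and viewed, at most 10 in all, crops included, and the job is handed in when it is done.

Besides the shell and the picture viewer there is one more tool, called after "Request:" by a JSON object that holds its "op" and its "data", one argument or row to a line. step_arm: Moves the arm, as the interface text tells. Its arguments: {"type":"object","properties":{"series":{"type":"array"}},"required":["series"]}

```bash
mkdir -p pics; ls; python3 - <<'E'
from plant import bot,get_image,camera_params
import cv2,numpy as np
np.set_printoptions(precision=4,suppress=True)
for n in("scene","top"):
    im=get_image(n); cv2.imwrite(f"pics/{n}0.png",im[:,:,::-1]); p=camera_params(n); print(n,p["K"].tolist(),np.array(p["world_from_camera"]))
s=bot.read_state();print(s)
E
```

```text
pics
scene [[475.9254374786894, 0.0, 314.5278892504776], [0.0, 475.9254374786894, 197.38577525245378], [0.0, 0.0, 1.0]] [[ 0.6189 -0.37    0.6929 -0.6413]
 [-0.7852 -0.313   0.5342 -0.7386]
 [ 0.0192 -0.8747 -0.4843  0.7726]
 [ 0.      0.      0.      1.    ]]
top [[455.07124822114923, 0.0, 319.2656118281139], [0.0, 455.07124822114923, 205.7096340084669], [0.0, 0.0, 1.0]] [[-0.0161 -0.9889  0.1479  0.2179]
 [-0.9998  0.0169  0.0043  0.0631]
 [-0.0067 -0.1478 -0.989   1.1457]
 [ 0.      0.      0.      1.    ]]
{'clock': 0.1, 'qpos': array([ 1.0155,  0.2074,  1.5428,  0.    ,  1.3935, -0.1505]), 'qd': array([ 0.001 , -0.0017, -0.0047,  0.0005,  0.003 ,  0.0001]), 'joint_efforts': array([ -0.0002, -37.1867, -28.2294,   0.0701,   0.0312,  -0.0001]), 'tcp_pos': array([0.2261, 0.5279, 0.2044]), 'tool_rot': array([[-0.9192,  0.3938, -0.0011],
       [ 0.3938,  0.9192, -0.0017],
       [ 0.0003, -0.002 , -1.    ]]), 'wrist_force': array([ 0.9766, -0.0125, -0.149 ]), 'wrist_torque': array([0.0243, 0.009 , 0.0161]), 'finger_force': 0.0, 'grip_width': 1.000137743268798}
```

View pics/top0.png

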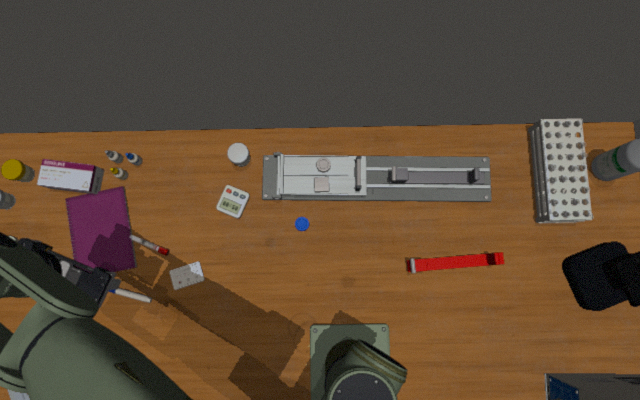

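View pics/scene0.png

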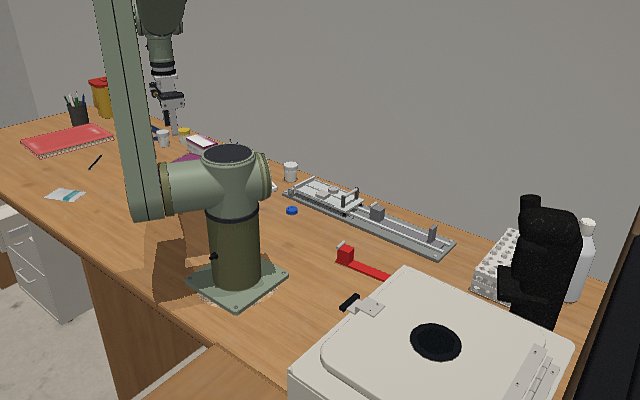

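Top view: the bed spans px (263–491, 155–200), with the hinge at the left end near the clock (233,200) and the cup (237,153). The round puck is at (322,165) and the square block at (321,184). There are two stop-shaped things: the dark grey one in the channel (nose 400,174; plate 476,174) and a red one (410–503, 262). The grey one fits because of its colour and its place in the channel. The blue disc (302,224) is a decoy. I'll confirm with one enlarged crop.

```bash
python3 - <<'E'
import cv2
im=cv2.imread("pics/top0.png")[145:210,255:500]
cv2.imwrite("pics/crop0.png",cv2.resize(im,None,fx=3.25,fy=3.25,interpolation=cv2.INTER_CUBIC))
E
```

```text
(no output)
```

View pics/crop0.png

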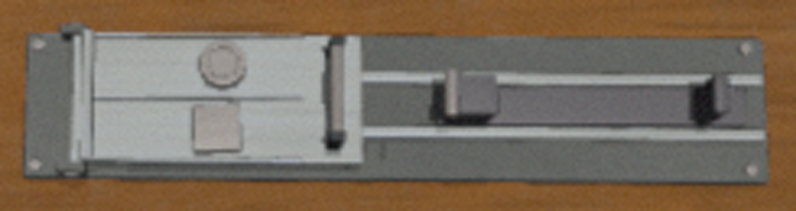

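The crop shows the dark grey stop in the channel (nose rod at crop 452,95, plate at 712,98), so it is the one meant. The bar is at crop (337,93). The bed corners are at crop (26,33), (762,38), (766,183) and (23,178).

```bash
cat > h.py <<'E'
import numpy as np,cv2
from scipy.optimize import least_squares
from plant import bot,get_image,camera_params
np.set_printoptions(precision=4,suppress=True)
def proj(n,P,cp=None):
    c=cp or camera_params(n); T=np.linalg.inv(np.array(c["world_from_camera"])); q=np.atleast_2d(P)@T[:3,:3].T+T[:3,3]; q=q@np.array(c["K"]).T; return q[:,:2]/q[:,2:]
def ray(n,uv,z):
    c=camera_params(n); T=np.array(c["world_from_camera"]); d=T[:3,:3]@np.linalg.solve(np.array(c["K"]),[*uv,1]); return T[:3,3]+d*(z-T[2,3])/d[2]
def bed(B,p):  # bed coords->world, p=(x,y,yaw)
    c,s=np.cos(p[2]),np.sin(p[2]); B=np.atleast_2d(B); return np.c_[p[0]+c*B[:,0]-s*B[:,1],p[1]+s*B[:,0]+c*B[:,1],B[:,2]]
E
python3 - <<'E'
from h import *
C=np.array([[26,33],[762,38],[766,183],[23,178]])/3.25+[255,145]-.35
B=np.array([[-40,58,12],[540,58,12],[540,-58,12],[-40,-58,12]])/1e3
f=lambda p:(proj("top",bed(B,p))-C).ravel()
r=least_squares(f,[.6,.15,-1.57]);p=r.x;print(p,r.fun)
for n,uv,z in(("bar",(337,93),.071),("nose",(452,95),.062),("plate",(712,75),.069)):
    w=ray("top",np.array(uv)/3.25+[255,145]-.35,z);c,s=np.cos(p[2]),np.sin(p[2]);d=w[:2]-p[:2];print(n,w,d@[c,s],d@[-s,c])
print("bar pred",bed([[.2,0,.071],[.49,0,.047]],p))
s=bot.read_state();print(camera_params("wrist"))
E
```

```text
[ 0.4631  0.1733 -1.5954] [-0.3451 -0.0612  0.0384 -0.1113  0.9575  0.1214 -0.6628 -0.0296]
bar [ 0.4562 -0.0278  0.071 ] 0.20124678007968788 -0.0020125369483221145
nose [ 0.4551 -0.1145  0.062 ] 0.2879112325826878 -0.0009239344690332741
plate [ 0.4654 -0.3071  0.069 ] 0.4801851551307655 0.014075525887997455
bar pred [[ 0.4582 -0.0266  0.071 ]
 [ 0.4511 -0.3165  0.047 ]]
{'K': array([[318.224 ,   0.    , 316.1505],
       [  0.    , 318.224 , 193.4544],
       [  0.    ,   0.    ,   1.    ]]), 'world_from_camera': array([[ 0.3951,  0.889 ,  0.2315,  0.1591],
       [ 0.9186, -0.3819, -0.1011,  0.5569],
       [-0.0014,  0.2526, -0.9676,  0.3835],
       [ 0.    ,  0.    ,  0.    ,  1.    ]])}
```

```bash
cat >> h.py <<'E'
from scipy.spatial.transform import Rotation as Ro
P=np.array([.4631,.1733,-1.5954])
ex=np.array([np.cos(P[2]),np.sin(P[2]),0]); ey=np.array([-ex[1],ex[0],0])
RT=np.c_[-ey,-ex,[0,0,-1]]      # tool: y = -bed x, z down
if np.linalg.det(RT)<0: RT[:,0]*=-1
def mv(target,R=RT):
    s=bot.read_state(); R0=np.array(s["tool_rot"]); d=R0.T@(np.array(target)-s["tcp_pos"])/.6
    print("shift",d,"rot",Ro.from_matrix(R0.T@R).as_rotvec(degrees=True)/120)
E
python3 -c "
from h import *
print(RT); mv([.457,-.027,.17])"
```

```text
[[-0.9997  0.0246  0.    ]
 [ 0.0246  0.9997  0.    ]
 [-0.     -0.     -1.    ]]
shift [-0.718  -0.6984  0.0585] rot [-0.0009 -0.0003 -0.1815]
```

Request:
{"op": "step_arm", "data": {
  "series": [-0.718, -0.698, 0.03, 0, 0, -0.1815, -0.2, -0.718, -0.698, 0.03, 0, 0, -0.1815, -0.2, -0.718, -0.698, 0.03, 0, 0, -0.1815, -0.2, -0.718, -0.698, 0.03, 0, 0, -0.1815, -0.2, -0.718, -0.698, 0.03, 0, 0, -0.1815, -0.2, -0.718, -0.698, 0.03, 0, 0, -0.1815, -0.2, -0.718, -0.698, 0.03, 0, 0, -0.1815, -0.2, -0.718, -0.698, 0.03, 0, 0, -0.1815, -0.2]
}}

```text
clock: 1.1
tcp_pos: [0.4165, 0.0712, 0.1906]
tool_rot: [[-1.0, 0.025, 0.0], [0.025, 1.0, 0.0], [-0.0, 0.0, -1.0]]
wrist_force: [1.6, 1.1, -1.3]
grip_width: 0.401
finger_force: 0.0
```

```bash
python3 -c "
from h import *
mv([.457,-.027,.15]); print(bot.read_state()['tcp_pos'])"
```

```text
shift [-0.0715 -0.1619  0.0676] rot [ 0.0001  0.0002 -0.0001]
[0.4165 0.0712 0.1906]
```

Request:
{"op": "step_arm", "data": {
  "series": [-0.07, -0.16, 0.067, 0, 0, 0, -0.2, -0.07, -0.16, 0.067, 0, 0, 0, -0.2, -0.07, -0.16, 0.067, 0, 0, 0, -0.2, -0.07, -0.16, 0.067, 0, 0, 0, -0.2]
}}

```text
clock: 1.6
tcp_pos: [0.4554, -0.0235, 0.1502]
tool_rot: [[-1.0, 0.025, -0.001], [0.025, 1.0, 0.001], [0.001, 0.001, -1.0]]
wrist_force: [-0.0, 0.3, -0.3]
grip_width: 0.402
finger_force: 0.0
```

```bash
python3 -c "
from h import *
mv([.457,-.027,.052]); print(bot.read_state()['tcp_pos'])
cv2.imwrite('pics/w1.png',get_image('wrist')[:,:,::-1])
print(proj('wrist',bed([[.2,.0,.071],[.2,.03,.071],[.2,-.03,.071],[.222,.05,.036],[.222,-.05,.036]],P)))"
```

```text
shift [-0.0031 -0.006   0.1637] rot [ 0.0004 -0.0006 -0.0002]
[ 0.4554 -0.0235  0.1502]
[[312.1231 202.6922]
 [312.2549 235.785 ]
 [311.9837 167.6814]
 [290.5409 241.1686]
 [288.2439 139.3732]]
```

View pics/w1.png

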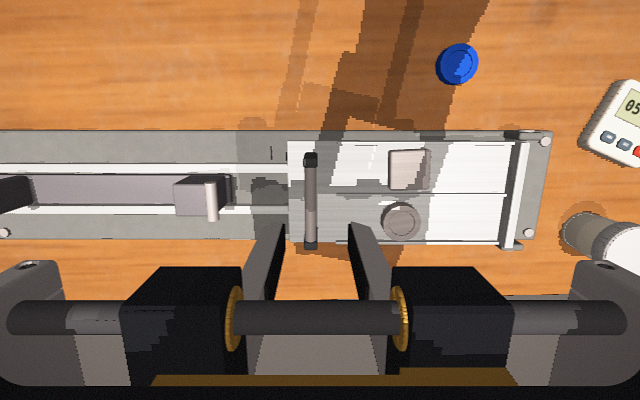

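The wrist view shows the bar at px (311, 155–248), matching the prediction. The block is at (409,170) and the puck at (401,221). I can descend.

Request:
{"op": "step_arm", "data": {
  "series": [-0.003, -0.006, 0.08, 0, 0, 0, -0.2, -0.003, -0.006, 0.13, 0, 0, 0, -0.2, -0.003, -0.006, 0.163, 0, 0, 0, -0.2, -0.003, -0.006, 0.163, 0, 0, 0, -0.2, -0.003, -0.006, 0.163, 0, 0, 0, -1, -0.003, -0.006, 0.163, 0, 0, 0, -1, -0.003, -0.006, 0.163, 0, 0, 0, -1, -0.003, -0.006, 0.163, 0, 0, 0, -1]
}}

```text
clock: 2.65
tcp_pos: [0.4585, -0.0287, 0.0537]
tool_rot: [[-1.0, 0.024, 0.002], [0.024, 1.0, -0.002], [-0.002, -0.002, -1.0]]
wrist_force: [-0.3, -3.3, 3.4]
grip_width: 0.096
finger_force: 30.0
```

```bash
cat >> h.py <<'E'
BX,BZ=.2,.043   # bar in the board frame
def tcp_for(th,dx=0,dz=0):
    x=BX*np.cos(th)-BZ*np.sin(th); z=.028+BX*np.sin(th)+BZ*np.cos(th)
    return bed([[x+dx,0,z-.019+dz]],P)[0]
E
python3 - <<'E'
from h import *
s=bot.read_state();print(s['tcp_pos'],s['finger_force'],s['grip_width'],s['wrist_force'],tcp_for(0))
cv2.imwrite('pics/w2.png',get_image('wrist')[:,:,::-1])
for t in np.arange(0,.47,.03): # shifts in tool axes from the level pose
    d=RT.T@(tcp_for(t)-tcp_for(0))/.6; print(round(t,2),d)
E
```

```text
[ 0.4585 -0.0287  0.0537] 30.001462697982788 0.09625420172974047 [-0.3237 -3.2645  3.4179] [ 0.4582 -0.0266  0.052 ]
0.0 [0. 0. 0.]
0.03 [-0.      0.0023 -0.01  ]
0.06 [-0.      0.0049 -0.0199]
0.09 [ 0.      0.0078 -0.0297]
0.12 [ 0.      0.011  -0.0394]
0.15 [ 0.      0.0145 -0.049 ]
0.18 [ 0.      0.0182 -0.0585]
0.21 [ 0.      0.0223 -0.0679]
0.24 [ 0.      0.0266 -0.0772]
0.27 [ 0.      0.0312 -0.0863]
0.3 [-0.      0.0361 -0.0953]
0.33 [-0.      0.0412 -0.1041]
0.36 [ 0.      0.0466 -0.1128]
0.39 [ 0.      0.0523 -0.1213]
0.42 [-0.      0.0582 -0.1297]
0.45 [-0.      0.0644 -0.1379]
```

View pics/w2.png

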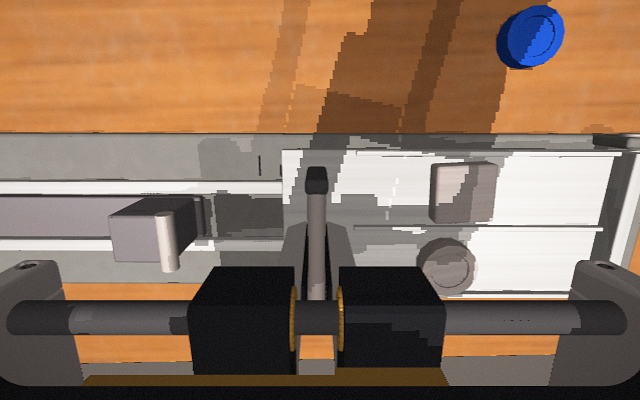

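The bar is held between the fingers, and the puck (446,266) and block (463,192) are both in view. I'll track them by rectifying the board plane.

```bash
cat >> h.py <<'E'
def rect(th,im,n="wrist",h=.022):
    "top view of the plane h above the underside, 1 px = 1 mm, x 0..230, y +50..-50"
    b=np.array([[0,.05],[.23,.05],[.23,-.05],[0,-.05]]); c,s=np.cos(th),np.sin(th)
    W=bed([[c*x-s*h,y,.028+s*x+c*h] for x,y in b],P)
    H=cv2.getPerspectiveTransform(np.float32([[0,0],[230,0],[230,100],[0,100]]),np.float32(proj(n,W)))
    return cv2.warpPerspective(im,H,(230,100),flags=cv2.INTER_LINEAR|cv2.WARP_INVERSE_MAP)
def theta():
    s=bot.read_state(); d=(s["tcp_pos"]-[P[0],P[1],0]); 
    g=s["tcp_pos"]-.019*np.array(s["tool_rot"])[:,2]; x=(g-[P[0],P[1],0])@ex; z=g[2]-.028
    return np.arctan2(z,x)-np.arctan2(BZ,BX), np.hypot(x,z)-np.hypot(BX,BZ)
E
python3 - <<'E'
from h import *
im=get_image('wrist');th,e=theta();print(th,e)
r=rect(th,im).astype(int)
np.save('r0.npy',r)
for y in(25,75):
    a=r[y-6:y+7].mean(0); print(y); print(np.c_[np.arange(0,230,6),a[::6].round(0),(a[:,0]-a[:,2])[::6]].astype(int)[:30].tolist())
E
```

```text
0.005924025946367151 0.0022973793175921353
25
[[0, 176, 123, 80, 95], [6, 121, 113, 107, 13], [12, 129, 124, 121, 8], [18, 88, 83, 81, 7], [24, 89, 84, 82, 7], [30, 89, 83, 81, 7], [36, 83, 76, 75, 7], [42, 241, 238, 235, 6], [48, 242, 239, 236, 5], [54, 242, 240, 237, 5], [60, 243, 240, 238, 5], [66, 244, 241, 238, 5], [72, 244, 241, 238, 5], [78, 244, 242, 239, 5], [84, 244, 242, 239, 5], [90, 245, 242, 240, 5], [96, 245, 243, 240, 4], [102, 233, 221, 214, 19], [108, 132, 121, 116, 15], [114, 147, 136, 130, 17], [120, 142, 131, 125, 17], [126, 142, 130, 124, 17], [132, 141, 130, 124, 17], [138, 33, 31, 31, 1], [144, 60, 58, 58, 2], [150, 60, 58, 58, 1], [156, 59, 58, 58, 1], [162, 59, 58, 58, 1], [168, 58, 56, 56, 1], [174, 58, 56, 57, 0]]
75
[[0, 0, 0, 0, 0], [6, 0, 0, 0, 0], [12, 196, 193, 191, 5], [18, 230, 226, 222, 8], [24, 81, 79, 77, 4], [30, 75, 73, 70, 5], [36, 241, 239, 236, 5], [42, 242, 239, 236, 5], [48, 243, 240, 238, 5], [54, 244, 241, 239, 5], [60, 245, 242, 239, 5], [66, 245, 243, 240, 5], [72, 246, 244, 241, 4], [78, 246, 244, 242, 4], [84, 247, 245, 242, 4], [90, 248, 246, 243, 4], [96, 247, 245, 242, 5], [102, 150, 137, 132, 18], [108, 149, 137, 131, 17], [114, 116, 107, 103, 13], [120, 172, 160, 153, 19], [126, 205, 191, 183, 22], [132, 116, 106, 101, 14], [138, 236, 233, 230, 6], [144, 236, 233, 231, 5], [150, 237, 234, 231, 6], [156, 242, 239, 237, 5], [162, 236, 233, 230, 6], [168, 192, 188, 185, 7], [174, 181, 178, 175, 6]]
```

Request:
{"op": "step_arm", "data": {
  "series": [0, 0.0023, -0.01, 0, 0, 0, -1, 0, 0.0049, -0.02, 0, 0, 0, -1, 0, 0.0078, -0.03, 0, 0, 0, -1, 0, 0.011, -0.0394, 0, 0, 0, -1, 0, 0.0127, -0.044, 0, 0, 0, -1, 0, 0.0145, -0.049, 0, 0, 0, -1, 0, 0.0165, -0.054, 0, 0, 0, -1, 0, 0.017, -0.055, 0, 0, 0, -1]
}}

```text
clock: 3.75
tcp_pos: [0.4586, -0.0196, 0.0848]
tool_rot: [[-1.0, 0.024, 0.002], [0.024, 1.0, -0.004], [-0.002, -0.004, -1.0]]
wrist_force: [3.4, -8.5, -9.6]
grip_width: 0.096
finger_force: 30.0
```

```bash
cat >> h.py <<'E'
def track(name=None):
    th,e=theta(); im=get_image('wrist'); r=rect(th,im).astype(int)
    if name: cv2.imwrite(f'pics/{name}.png',im[:,:,::-1])
    s=bot.read_state(); print("t",round(s['clock'],2),"th",round(th,4),"e",round(e,4),"F",s['wrist_force'],"w",round(s['grip_width'],3))
    for n,y in(("puck",25),("block",75)):
        a=r[y-6:y+7]; m=((a[...,0]-a[...,2]>11)&(a[...,0]<232)).mean(0)>.5; i=np.flatnonzero(m[20:200])+20
        print(n,len(i),(i.min(),i.max(),int(np.median(i))) if len(i) else '')
    print("next +.025:",RT.T@(tcp_for(th+.025)-tcp_for(th))/.6)
E
python3 -c "
from h import *
track()"
```

```text
t 3.8 th 0.1628 e 0.0027 F [ 3.8141 -8.4708 -8.4943] w 0.096
puck 40 (np.int64(102), np.int64(199), 121)
block 42 (np.int64(98), np.int64(199), 118)
next +.025: [-0.      0.0032 -0.0079]
```

Request:
{"op": "step_arm", "data": {
  "series": [0, 0.001, -0.004, 0, 0, 0, -1, 0, 0.001, -0.008, 0, 0, 0, -1, 0, 0.001, -0.008, 0, 0, 0, -1, 0, 0.001, -0.008, 0, 0, 0, -1]
}}

```text
clock: 4.3
tcp_pos: [0.4586, -0.0178, 0.0895]
tool_rot: [[-1.0, 0.025, 0.002], [0.025, 1.0, -0.002], [-0.002, -0.002, -1.0]]
wrist_force: [4.0, -5.7, -8.3]
grip_width: 0.092
finger_force: 30.0
```

```bash
python3 -c "
from h import *
track()"
```

```text
t 4.35 th 0.1869 e 0.0028 F [ 5.8261 -4.7148 -7.9066] w 0.099
puck 40 (np.int64(102), np.int64(199), 121)
block 43 (np.int64(97), np.int64(198), 118)
next +.025: [ 0.      0.0034 -0.0078]
```

Request:
{"op": "step_arm", "data": {
  "series": [0, 0.0015, -0.004, 0, 0, 0, -1, 0, 0.003, -0.0078, 0, 0, 0, -1, 0, 0.003, -0.0078, 0, 0, 0, -1, 0, 0.003, -0.0078, 0, 0, 0, -1]
}}

```text
clock: 4.85
tcp_pos: [0.4587, -0.0159, 0.0941]
tool_rot: [[-1.0, 0.025, 0.002], [0.025, 1.0, -0.002], [-0.002, -0.001, -1.0]]
wrist_force: [4.8, -4.1, -7.9]
grip_width: 0.097
finger_force: 30.0
```

```bash
python3 -c "
from h import *
track()"
```

```text
t 4.9 th 0.211 e 0.0029 F [ 4.2202 -4.738  -8.9323] w 0.097
puck 41 (np.int64(102), np.int64(199), 122)
block 44 (np.int64(97), np.int64(199), 118)
next +.025: [ 0.      0.0036 -0.0077]
```

Request:
{"op": "step_arm", "data": {
  "series": [0, 0.0018, -0.004, 0, 0, 0, -1, 0, 0.0034, -0.0077, 0, 0, 0, -1, 0, 0.0034, -0.0077, 0, 0, 0, -1, 0, 0.0034, -0.0077, 0, 0, 0, -1]
}}

```text
clock: 5.4
tcp_pos: [0.4587, -0.0138, 0.0987]
tool_rot: [[-1.0, 0.025, 0.002], [0.025, 1.0, -0.002], [-0.002, -0.001, -1.0]]
wrist_force: [4.3, -4.3, -7.9]
grip_width: 0.096
finger_force: 30.0
```

```bash
python3 -c "
from h import *
track()"
```

```text
t 5.45 th 0.2353 e 0.003 F [ 4.1488 -5.345  -8.3849] w 0.093
puck 42 (np.int64(102), np.int64(199), 122)
block 42 (np.int64(98), np.int64(198), 118)
next +.025: [-0.      0.0038 -0.0076]
```

Request:
{"op": "step_arm", "data": {
  "series": [0, 0.0018, -0.004, 0, 0, 0, -1, 0, 0.0036, -0.0076, 0, 0, 0, -1, 0, 0.0036, -0.0076, 0, 0, 0, -1, 0, 0.0036, -0.0076, 0, 0, 0, -1]
}}

```text
clock: 5.95
tcp_pos: [0.4588, -0.0117, 0.1032]
tool_rot: [[-1.0, 0.025, 0.002], [0.025, 1.0, -0.002], [-0.002, -0.002, -1.0]]
wrist_force: [4.9, -4.3, -7.7]
grip_width: 0.097
finger_force: 30.0
```

```bash
python3 -c "
from h import *
track()"
```

```text
t 6.0 th 0.2593 e 0.0031 F [ 5.1111 -4.9128 -7.5311] w 0.094
puck 45 (np.int64(102), np.int64(199), 124)
block 42 (np.int64(98), np.int64(139), 118)
next +.025: [ 0.      0.004  -0.0075]
```

Request:
{"op": "step_arm", "data": {
  "series": [0, 0.0019, -0.004, 0, 0, 0, -1, 0, 0.0038, -0.0075, 0, 0, 0, -1, 0, 0.0038, -0.0075, 0, 0, 0, -1, 0, 0.0038, -0.0075, 0, 0, 0, -1]
}}

```text
clock: 6.5
tcp_pos: [0.4588, -0.0094, 0.1077]
tool_rot: [[-1.0, 0.025, 0.002], [0.025, 1.0, -0.002], [-0.002, -0.002, -1.0]]
wrist_force: [4.7, -4.2, -8.4]
grip_width: 0.094
finger_force: 30.0
```

```bash
python3 -c "
from h import *
track()"
```

```text
t 6.55 th 0.2835 e 0.0031 F [ 4.9136 -4.5028 -8.8527] w 0.098
puck 45 (np.int64(102), np.int64(199), 124)
block 42 (np.int64(98), np.int64(139), 118)
next +.025: [-0.      0.0041 -0.0074]
```

Request:
{"op": "step_arm", "data": {
  "series": [0, 0.002, -0.004, 0, 0, 0, -1, 0, 0.0039, -0.0074, 0, 0, 0, -1, 0, 0.0039, -0.0074, 0, 0, 0, -1, 0, 0.0039, -0.0074, 0, 0, 0, -1]
}}

```text
clock: 7.05
tcp_pos: [0.4589, -0.0071, 0.1121]
tool_rot: [[-1.0, 0.025, 0.002], [0.025, 1.0, -0.002], [-0.002, -0.002, -1.0]]
wrist_force: [4.9, -5.1, -8.5]
grip_width: 0.097
finger_force: 30.0
```

```bash
python3 -c "
from h import *
track()"
```

```text
t 7.1 th 0.3074 e 0.0032 F [ 5.1767 -5.0837 -7.6136] w 0.097
puck 50 (np.int64(102), np.int64(199), 126)
block 43 (np.int64(98), np.int64(140), 119)
next +.025: [ 0.      0.0043 -0.0073]
```

Request:
{"op": "step_arm", "data": {
  "series": [0, 0.002, -0.004, 0, 0, 0, -1, 0, 0.0041, -0.0073, 0, 0, 0, -1, 0, 0.0041, -0.0073, 0, 0, 0, -1, 0, 0.0041, -0.0073, 0, 0, 0, -1]
}}

```text
clock: 7.6
tcp_pos: [0.459, -0.0047, 0.1165]
tool_rot: [[-1.0, 0.025, 0.002], [0.025, 1.0, -0.002], [-0.002, -0.002, -1.0]]
wrist_force: [4.6, -4.6, -8.2]
grip_width: 0.096
finger_force: 30.0
```

```bash
python3 -c "
from h import *
track()"
```

```text
t 7.65 th 0.3316 e 0.0034 F [ 4.6089 -5.164  -8.4684] w 0.101
puck 48 (np.int64(102), np.int64(199), 125)
block 43 (np.int64(98), np.int64(140), 119)
next +.025: [ 0.      0.0045 -0.0072]
```

Request:
{"op": "step_arm", "data": {
  "series": [0, 0.002, -0.004, 0, 0, 0, -1, 0, 0.0043, -0.0072, 0, 0, 0, -1, 0, 0.0043, -0.0072, 0, 0, 0, -1, 0, 0.0043, -0.0072, 0, 0, 0, -1]
}}

```text
clock: 8.15
tcp_pos: [0.459, -0.0021, 0.1208]
tool_rot: [[-1.0, 0.025, 0.002], [0.025, 1.0, -0.002], [-0.002, -0.002, -1.0]]
wrist_force: [6.2, -5.1, -7.3]
grip_width: 0.092
finger_force: 30.0
```

```bash
python3 -c "
from h import *
track('w3')"
```

```text
t 8.2 th 0.3556 e 0.0035 F [ 5.5029 -4.9631 -8.2066] w 0.097
puck 50 (np.int64(96), np.int64(199), 120)
block 44 (np.int64(98), np.int64(141), 119)
next +.025: [-0.      0.0047 -0.0071]
```

The puck has started to move (102 → 96), so I'll hold and watch.

Request:
{"op": "step_arm", "data": {
  "series": [0, 0, 0, 0, 0, 0, -1, 0, 0, 0, 0, 0, 0, -1, 0, 0, 0, 0, 0, 0, -1, 0, 0, 0, 0, 0, 0, -1, 0, 0, 0, 0, 0, 0, -1, 0, 0, 0, 0, 0, 0, -1]
}}

```text
clock: 8.95
tcp_pos: [0.459, -0.0021, 0.1208]
tool_rot: [[-1.0, 0.025, 0.002], [0.025, 1.0, -0.002], [-0.002, -0.002, -1.0]]
wrist_force: [4.8, -5.2, -8.2]
grip_width: 0.099
finger_force: 30.0
```

```bash
python3 -c "
from h import *
track('w4')"
```

```text
t 9.0 th 0.3557 e 0.0035 F [ 5.4779 -4.6755 -8.9314] w 0.095
puck 27 (np.int64(26), np.int64(199), 64)
block 44 (np.int64(98), np.int64(141), 119)
next +.025: [ 0.      0.0047 -0.0071]
```

View pics/w4.png

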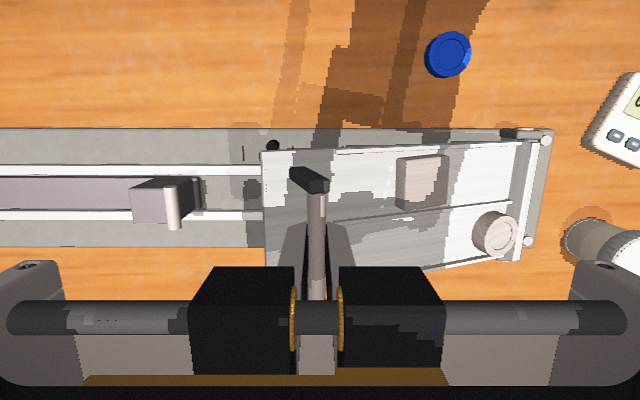

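The puck is at (494,234), close against the lip at (512,235), and the block is unmoved at (422,182). I'll work out the puck's position.

```bash
python3 - <<'E'
from h import *
track('w5'); th,_=theta(); c,s=np.cos(th),np.sin(th)
def bp(x,y,h): return bed([[c*x-s*h,y,.028+s*x+c*h]],P)[0]
for x in(.034,.040,.050): print(x,proj('wrist',[bp(x-.018,.025,.022),bp(x,.025,.022),bp(x+.018,.025,.022)]).round(0).tolist())
print('block now/start',proj('wrist',[bp(.119,-.025,.022)]))
a,b=(cv2.imread(f'pics/{n}.png').astype(int) for n in('w4','w5')); print(abs(a-b)[140:270,260:545].max())
print('up',RT.T@np.array([0,0,.1])/.6)
E
```

```text
t 9.05 th 0.3556 e 0.0034 F [ 5.2463 -4.8817 -8.4515] w 0.098
puck 27 (np.int64(26), np.int64(199), 64)
block 43 (np.int64(98), np.int64(140), 119)
next +.025: [-0.      0.0047 -0.0071]
0.034 [[521.0, 232.0], [504.0, 235.0], [488.0, 238.0]]
0.04 [[515.0, 233.0], [499.0, 236.0], [482.0, 239.0]]
0.05 [[506.0, 235.0], [489.0, 238.0], [472.0, 241.0]]
block now/start [[422.468  183.1011]]
84
up [ 0.      0.     -0.1667]
```

Request:
{"op": "step_arm", "data": {
  "series": [0, 0, 0, 0, 0, 0, -1, 0, 0, 0, 0, 0, 0, -1, 0, 0, 0, 0, 0, 0, -1, 0, 0, 0, 0, 0, 0, -1, 0, 0, 0, 0, 0, 0, -1, 0, 0, 0, 0, 0, 0, -1]
}}

```text
clock: 9.8
tcp_pos: [0.459, -0.0021, 0.1208]
tool_rot: [[-1.0, 0.025, 0.002], [0.025, 1.0, -0.002], [-0.002, -0.002, -1.0]]
wrist_force: [4.2, -4.9, -7.9]
grip_width: 0.095
finger_force: 30.0
```

```bash
python3 - <<'E'
from h import *
track('w6')
im={n:cv2.imread(f'pics/{n}.png') for n in('w4','w5','w6')}
for n in('w4','w5','w6'):
    t=im[n].astype(int); g=cv2.GaussianBlur(t.astype(np.float32),(3,3),0)
    print(n,[tuple(int(v) for v in g[235,x]) for x in range(466,526,4)])
print(abs(im['w6'].astype(int)-im['w4'])[200:265,460:530].max())
cv2.imwrite('pics/c6.png',cv2.resize(im['w6'][130:270,380:560],None,fx=4,fy=4,interpolation=cv2.INTER_CUBIC))
E
```

```text
t 9.85 th 0.3557 e 0.0035 F [ 4.0858 -5.1684 -7.9981] w 0.094
puck 27 (np.int64(26), np.int64(199), 64)
block 43 (np.int64(98), np.int64(140), 119)
next +.025: [ 0.      0.0047 -0.0071]
w4 [(242, 245, 247), (227, 232, 235), (132, 138, 150), (130, 135, 148), (139, 144, 158), (206, 213, 225), (219, 226, 235), (217, 224, 234), (216, 224, 233), (218, 225, 234), (222, 228, 237), (211, 217, 229), (224, 229, 238), (243, 245, 248), (239, 241, 244)]
w5 [(242, 245, 247), (228, 232, 235), (130, 137, 149), (131, 136, 149), (138, 144, 157), (207, 214, 226), (220, 227, 235), (218, 225, 235), (216, 224, 233), (217, 225, 234), (222, 228, 237), (210, 216, 228), (224, 229, 238), (243, 246, 248), (239, 241, 244)]
w6 [(242, 245, 246), (228, 231, 235), (133, 139, 151), (131, 135, 148), (137, 142, 155), (207, 214, 226), (219, 227, 235), (219, 226, 235), (216, 224, 233), (218, 225, 234), (222, 228, 237), (210, 217, 228), (224, 229, 238), (243, 245, 247), (239, 241, 243)]
44
```

View pics/c6.png

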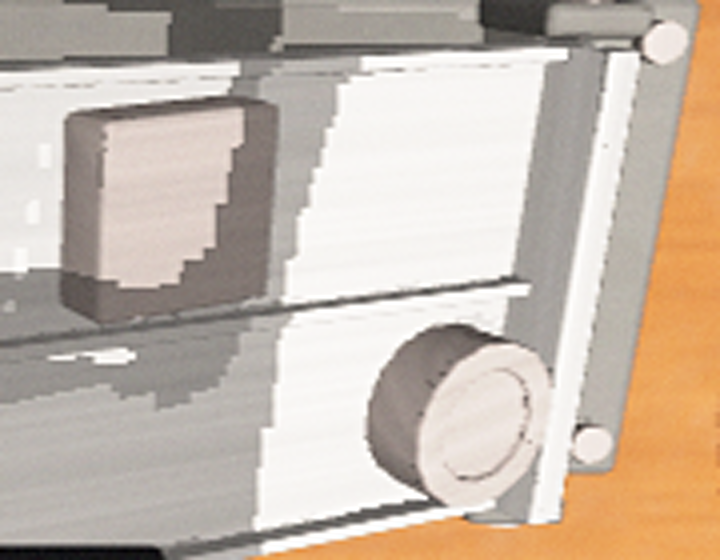

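The puck rests against the lip (crop 485,420) and is stationary. The block hasn't moved (crop 170,210). I'll release the bar and retreat straight up.

Request:
{"op": "step_arm", "data": {
  "series": [0, 0, 0, 0, 0, 0, -0.5, 0, 0, 0, 0, 0, 0, -0.5, 0, 0, 0, 0, 0, 0, -0.5, 0, 0, 0, 0, 0, 0, -0.5, 0, 0, -0.03, 0, 0, 0, -0.5, 0, 0, -0.1, 0, 0, 0, -0.5, 0, 0, -0.15, 0, 0, 0, -0.5, 0, 0, -0.15, 0, 0, 0, -0.5]
}}

```text
clock: 10.85
tcp_pos: [0.4604, -0.0014, 0.2147]
tool_rot: [[-1.0, 0.025, 0.006], [0.025, 1.0, -0.001], [-0.006, -0.001, -1.0]]
wrist_force: [-0.5, 0.2, -0.5]
grip_width: 0.249
finger_force: 0.0
```

```bash
python3 - <<'E'
from h import *
im=get_image('wrist'); cv2.imwrite('pics/w7.png',im[:,:,::-1]); th=.3556
s=bot.read_state();print(s['wrist_force'],s['tcp_pos'])
# board far edge & bar prediction, stop prediction
c,s_=np.cos(th),np.sin(th)
def bp(x,y,h): return bed([[c*x-s_*h,y,.028+s_*x+c*h]],P)[0]
print('edge',proj('wrist',[bp(.222,-.05,.008),bp(.222,.05,.008)]),'bar',proj('wrist',[bp(.2,-.032,.043),bp(.2,.032,.043)]))
n=.288; print('nose',proj('wrist',bed([[n,-.017,.067],[n,.017,.067]],P)),'plate',proj('wrist',bed([[n+.2,-.015,.069],[n+.2,.015,.069]],P)))
# contact: nose z=.062, x such that dist below underside = 5mm
x=((.062-.028)*c+.005)/s_; print('nose x at touch',x,'travel',n-x)
E
```

```text
[ 0.0048 -0.0121 -0.6252] [ 0.4589 -0.0011  0.2127]
edge [[280.6632 137.3816]
 [283.8148 244.3468]] bar [[318.7924 162.6446]
 [318.7337 236.8579]]
nose [[206.2152 166.0975]
 [209.0916 197.8568]] plate [[ 10.9377 168.6326]
 [ 17.9682 196.8044]]
nose x at touch 0.1059100327514264 travel 0.18208996724857357
```

View pics/w7.png

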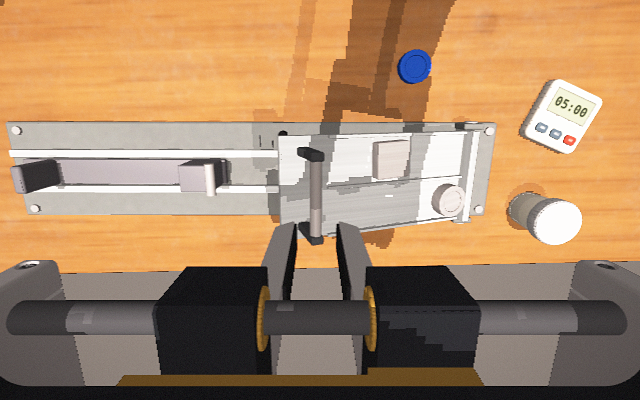

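The board is at the same angle, the puck (449,200) at the lip, and the block (391,160) in place. The stop's nose rod is at (210,180) and its plate at (35,175). I'll move behind the plate, up high first.

```bash
python3 - <<'E'
from h import *
mv(bed([[.522,0,.17]],P)[0])
E
```

```text
shift [ 0.0003 -0.5792  0.0713] rot [-0.0001  0.0011  0.    ]
```

Request:
{"op": "step_arm", "data": {
  "series": [0.001, -0.58, 0, 0, 0.001, 0, -1, 0.001, -0.58, 0, 0, 0.001, 0, -1, 0.001, -0.58, 0, 0, 0.001, 0, -1, 0.001, -0.58, 0, 0, 0.001, 0, -1, 0.001, -0.58, 0, 0, 0.001, 0, -1, 0.001, -0.58, 0.06, 0, 0.001, 0, -1, 0.001, -0.58, 0.07, 0, 0.001, 0, -1, 0.001, -0.58, 0.07, 0, 0.001, 0, -1]
}}

```text
clock: 11.9
tcp_pos: [0.448, -0.3472, 0.1678]
tool_rot: [[-1.0, 0.025, -0.005], [0.025, 1.0, 0.004], [0.005, 0.004, -1.0]]
wrist_force: [-0.3, 0.4, -0.0]
grip_width: 0.007
finger_force: 0.0
```

```bash
python3 - <<'E'
from h import *
s=bot.read_state();print(s['tcp_pos'],s['tool_rot']); cv2.imwrite('pics/w8.png',get_image('wrist')[:,:,::-1])
print(proj('wrist',bed([[x,y,.069] for x in(.482,.494) for y in(-.015,.015)],P)))
print('tcp at z .035',proj('wrist',bed([[.5095,0,.035]],P)))
mv(bed([[.522,0,.035]],P)[0])
E
```

```text
[ 0.448  -0.3472  0.1678] [[-0.9997  0.0247 -0.0052]
 [ 0.0247  0.9997  0.004 ]
 [ 0.0053  0.0039 -1.    ]]
[[359.5544 179.0872]
 [358.4606 211.0156]
 [346.1771 179.1012]
 [345.4256 211.0324]]
tcp at z .035 [[327.3633 186.7093]]
shift [-0.0031 -0.0021  0.2236] rot [ 0.0009 -0.0016  0.0004]
```

View pics/w8.png

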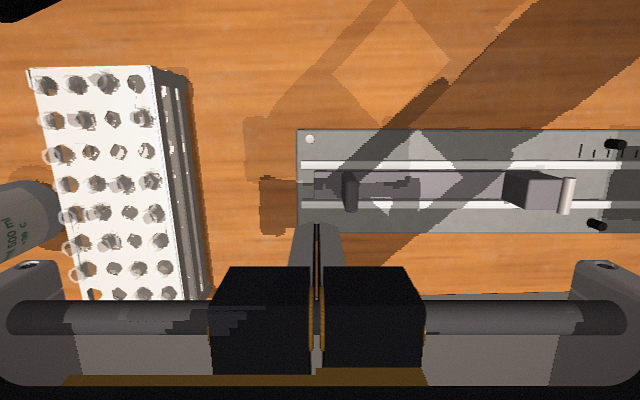

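The plate's rear edge is at px (346, 178–211), as predicted, and the rack to the left is clear. I'll descend behind the plate.

Request:
{"op": "step_arm", "data": {
  "series": [-0.003, -0.002, 0.08, 0, -0.0015, 0, -1, -0.003, -0.002, 0.15, 0, -0.0015, 0, -1, -0.003, -0.002, 0.2, 0, -0.0015, 0, -1, -0.003, -0.002, 0.222, 0, -0.0015, 0, -1, -0.003, -0.002, 0.222, 0, -0.0015, 0, -1, -0.003, -0.002, 0.222, 0, -0.0015, 0, -1]
}}

```text
clock: 12.7
tcp_pos: [0.452, -0.3511, 0.0387]
tool_rot: [[-1.0, 0.024, 0.004], [0.024, 1.0, -0.003], [-0.004, -0.003, -1.0]]
wrist_force: [-0.1, -0.1, 0.2]
grip_width: 0.004
finger_force: 0.0
```

```bash
cat >>h.py <<'E'
def pb():
    s=bot.read_state(); d=s['tcp_pos']-[P[0],P[1],0]; print("t",s['clock'],"bed xyz",d@ex,d@ey,s['tcp_pos'][2],"Fbed",s['wrist_force']@ex,s['wrist_force']@ey,s['wrist_force'][2])
E
python3 -c "
from h import *
pb(); mv(bed([[.45,0,.035]],P)[0])"
```

```text
t 12.7 bed xyz 0.5245296993447975 0.0017585826395557834 0.03874059361651122 Fbed 0.14590130885967031 -0.0868489308311301 0.18408023749068442
shift [0.0029 0.1242 0.0059] rot [-0.0012  0.0017  0.0003]
```

Request:
{"op": "step_arm", "data": {
  "series": [0.001, 0.01, 0.003, 0, 0, 0, -1, 0.002, 0.02, 0.005, 0, 0, 0, -1, 0.002, 0.036, 0.005, 0, 0, 0, -1, 0.002, 0.052, 0.005, 0, 0, 0, -1, 0.002, 0.068, 0.005, 0, 0, 0, -1, 0.002, 0.084, 0.005, 0, 0, 0, -1, 0.002, 0.1, 0.005, 0, 0, 0, -1, 0.002, 0.116, 0.005, 0, 0, 0, -1]
}}

```text
clock: 13.7
tcp_pos: [0.4511, -0.28, 0.0338]
tool_rot: [[-1.0, 0.025, 0.001], [0.025, 1.0, -0.0], [-0.001, -0.0, -1.0]]
wrist_force: [0.1, -1.4, 0.4]
grip_width: 0.002
finger_force: 0.4
```

```bash
python3 -c "
from h import *
pb(); cv2.imwrite('pics/w9.png',get_image('wrist')[:,:,::-1])"
```

```text
t 13.7 bed xyz 0.4534388936262156 -0.0008176054117721998 0.03380645861629389 Fbed 1.4393668209641912 0.10456855950353294 0.41316545555725215
```

Request:
{"op": "step_arm", "data": {
  "series": [0, 0.018, 0, 0, 0, 0, -1, 0, 0.036, 0, 0, 0, 0, -1, 0, 0.054, 0, 0, 0, 0, -1, 0, 0.072, 0, 0, 0, 0, -1, 0, 0.09, 0, 0, 0, 0, -1, 0, 0.108, 0, 0, 0, 0, -1, 0, 0.12, 0, 0, 0, 0, -1, 0, 0.13, 0, 0, 0, 0, -1]
}}

```text
clock: 14.75
tcp_pos: [0.453, -0.2021, 0.0337]
tool_rot: [[-1.0, 0.024, 0.001], [0.024, 1.0, -0.0], [-0.001, 0.0, -1.0]]
wrist_force: [-0.0, -1.1, -0.5]
grip_width: 0.006
finger_force: 0.3
```

```bash
python3 -c "
from h import *
pb()"
```

```text
t 14.75 bed xyz 0.3755692396220369 -0.0008645689876230581 0.03371904345611063 Fbed 1.149659037891119 0.010854917300926196 -0.5088744155389842
```

Request:
{"op": "step_arm", "data": {
  "series": [0, 0.008, 0, 0, 0, 0, -1, 0, 0.016, 0, 0, 0, 0, -1, 0, 0.024, 0, 0, 0, 0, -1, 0, 0.032, 0, 0, 0, 0, -1, 0, 0.04, 0, 0, 0, 0, -1, 0, 0.045, 0, 0, 0, 0, -1, 0, 0.048, 0, 0, 0, 0, -1, 0, 0.05, 0, 0, 0, 0, -1]
}}

```text
clock: 15.75
tcp_pos: [0.4538, -0.1726, 0.0338]
tool_rot: [[-1.0, 0.025, 0.001], [0.025, 1.0, -0.0], [-0.001, -0.0, -1.0]]
wrist_force: [0.1, -0.2, -0.4]
grip_width: 0.006
finger_force: 0.3
```

```bash
python3 -c "
from h import *
pb()"
```

```text
t 15.75 bed xyz 0.3460509340980186 -0.0007508710261613538 0.033827666816998087 Fbed 0.19927099988800684 0.11108238514458124 -0.3859202726778485
```

Request:
{"op": "step_arm", "data": {
  "series": [0, 0.002, 0, 0, 0, 0, -1, 0, 0.004, 0, 0, 0, 0, -1, 0, 0.006, 0, 0, 0, 0, -1, 0, 0.008, 0, 0, 0, 0, -1, 0, 0.01, 0, 0, 0, 0, -1, 0, 0.012, 0, 0, 0, 0, -1, 0, 0.013, 0, 0, 0, 0, -1, 0, 0.014, 0, 0, 0, 0, -1]
}}

```text
clock: 16.75
tcp_pos: [0.454, -0.1643, 0.0338]
tool_rot: [[-1.0, 0.025, 0.001], [0.025, 1.0, -0.0], [-0.001, -0.0, -1.0]]
wrist_force: [-0.7, -1.6, 0.1]
grip_width: 0.005
finger_force: 0.4
```

```bash
python3 - <<'E'
from h import *
pb(); cv2.imwrite('pics/t1.png',get_image('top')[:,:,::-1]); cv2.imwrite('pics/s1.png',get_image('scene')[:,:,::-1])
a=cv2.imread('pics/s1.png')[150:275,270:470]; cv2.imwrite('pics/s1c.png',cv2.resize(a,None,fx=4,fy=4,interpolation=cv2.INTER_CUBIC))
E
```

```text
t 16.75 bed xyz 0.33767287577329735 -0.0007952641307069859 0.033806706763457886 Fbed 1.6203132957811492 -0.6974376149458257 0.06448405552019168
```

Request:
{"op": "step_arm", "data": {
  "series": [0, 0.001, 0, 0, 0, 0, -1, 0, 0.002, 0, 0, 0, 0, -1, 0, 0.003, 0, 0, 0, 0, -1, 0, 0.004, 0, 0, 0, 0, -1, 0, 0.005, 0, 0, 0, 0, -1]
}}

```text
clock: 17.48
tcp_pos: [0.4541, -0.1612, 0.0338]
tool_rot: [[-1.0, 0.025, 0.001], [0.025, 1.0, -0.0], [-0.001, -0.0, -1.0]]
wrist_force: [0.0, -0.9, -0.8]
grip_width: 0.006
finger_force: 0.4
```

```bash
python3 -c "
from h import *
pb()"
```

```text
t 17.475 bed xyz 0.3346669509989251 -0.0007875592997522097 0.033806020756235414 Fbed 0.8594220299348747 0.05007551198306387 -0.7763147526746488
```

Request:
{"op": "step_arm", "data": {
  "series": [0, 0.001, 0, 0, 0, 0, -1, 0, 0.002, 0, 0, 0, 0, -1, 0, 0.003, 0, 0, 0, 0, -1, 0, 0.004, 0, 0, 0, 0, -1]
}}

```text
clock: 17.98
tcp_pos: [0.4541, -0.1588, 0.0338]
tool_rot: [[-1.0, 0.025, 0.001], [0.025, 1.0, -0.0], [-0.001, -0.0, -1.0]]
wrist_force: [-0.0, -1.0, 0.3]
grip_width: 0.004
finger_force: 0.4
```

```bash
python3 -c "
from h import *
pb()"
```

```text
t 17.975 bed xyz 0.33224905938812027 -0.0007842087739724767 0.03381341900813635 Fbed 1.0375665747476441 -0.00685734560052407 0.2694846310156282
```

The step_arm output reports the force itself, so I'll use that in 1.8–2.4 mm steps.

Request:
{"op": "step_arm", "data": {
  "series": [0, 0.001, 0, 0, 0, 0, -1, 0, 0.002, 0, 0, 0, 0, -1, 0, 0.003, 0, 0, 0, 0, -1, 0, 0.003, 0, 0, 0, 0, -1]
}}

```text
clock: 18.48
tcp_pos: [0.4542, -0.157, 0.0338]
tool_rot: [[-1.0, 0.025, 0.001], [0.025, 1.0, 0.0], [-0.001, 0.0, -1.0]]
wrist_force: [0.8, -0.5, -0.3]
grip_width: 0.003
finger_force: 0.2
```

Request:
{"op": "step_arm", "data": {
  "series": [0, 0.001, 0, 0, 0, 0, -1, 0, 0.002, 0, 0, 0, 0, -1, 0, 0.003, 0, 0, 0, 0, -1]
}}

```text
clock: 18.85
tcp_pos: [0.4543, -0.1557, 0.0338]
tool_rot: [[-1.0, 0.024, 0.001], [0.024, 1.0, -0.001], [-0.001, -0.001, -1.0]]
wrist_force: [0.8, -3.1, -1.3]
grip_width: 0.005
finger_force: 1.5
```

The force rose to 3 N and the motion fell short, so this is probably contact. I'll check it with the arm holding.

Request:
{"op": "step_arm", "data": {
  "series": [0, 0, 0, 0, 0, 0, -1, 0, 0, 0, 0, 0, 0, -1]
}}

```text
clock: 19.1
tcp_pos: [0.4543, -0.1557, 0.0338]
tool_rot: [[-1.0, 0.025, 0.001], [0.025, 1.0, -0.001], [-0.001, -0.001, -1.0]]
wrist_force: [0.5, -3.4, -0.9]
grip_width: 0.005
finger_force: 1.6
```

```bash
python3 - <<'E'
from h import *
pb(); cv2.imwrite('pics/s2.png',get_image('scene')[:,:,::-1]);pb();cv2.imwrite('pics/t2.png',get_image('top')[:,:,::-1]);pb()
print(bot.read_state()['finger_force'])
E
```

```text
t 19.1 bed xyz 0.32908885588938375 -0.0007151953088946509 0.03384215897290098 Fbed 3.3362746343357172 0.6200700440877454 -0.9402543276257973
t 19.15 bed xyz 0.32904295412607365 -0.0006840851790642652 0.033863168816353116 Fbed 3.230493715308807 -0.7267348910376015 -0.6395343377820886
t 19.2 bed xyz 0.3290763548692078 -0.0007008439196513935 0.03386064139226795 Fbed 3.42723420417252 -0.06397814025729472 -1.6182578935171534
1.7251568287611008
```

The steady 3.3 N is well above sliding friction, so the rod is touching. I'll back straight off, then lift.

Request:
{"op": "step_arm", "data": {
  "series": [0, -0.003, 0, 0, 0, 0, -1, 0, -0.01, 0, 0, 0, 0, -1, 0, -0.03, 0, 0, 0, 0, -1, 0, -0.05, 0, 0, 0, 0, -1, 0, -0.06, -0.06, 0, 0, 0, -1, 0, -0.06, -0.15, 0, 0, 0, -1, 0, -0.06, -0.24, 0, 0, 0, -1, 0, -0.06, -0.25, 0, 0, 0, -1]
}}

```text
clock: 20.2
tcp_pos: [0.4561, -0.1939, 0.1889]
tool_rot: [[-1.0, 0.025, 0.01], [0.025, 1.0, -0.006], [-0.01, -0.005, -1.0]]
wrist_force: [0.6, -1.3, -0.6]
grip_width: 0.002
finger_force: 0.0
```

```bash
python3 - <<'E'
from h import *
w=get_image('wrist')[:,:,::-1]; t=get_image('top')[:,:,::-1]
pb()
print('plate top pred',proj('wrist',bed([[.329-.0125,y,.069] for y in(-.015,.015)]+[[.329-.0245,y,.069] for y in(-.015,.015)],P)))
a=cv2.resize(t[145:210,255:500],(640,170),interpolation=cv2.INTER_CUBIC)
cv2.imwrite('pics/fin.png',np.vstack([w,a]))
E
```

```text
t 20.3 bed xyz 0.3655545862418466 -0.0005180714947089424 0.18467305416668833 Fbed 0.3080981121714785 -0.09827709565661234 0.07013999992863607
plate top pred [[368.4848 173.9622]
 [367.2414 204.4668]
 [381.2263 173.9375]
 [379.6646 204.4438]]
```

View pics/fin.png

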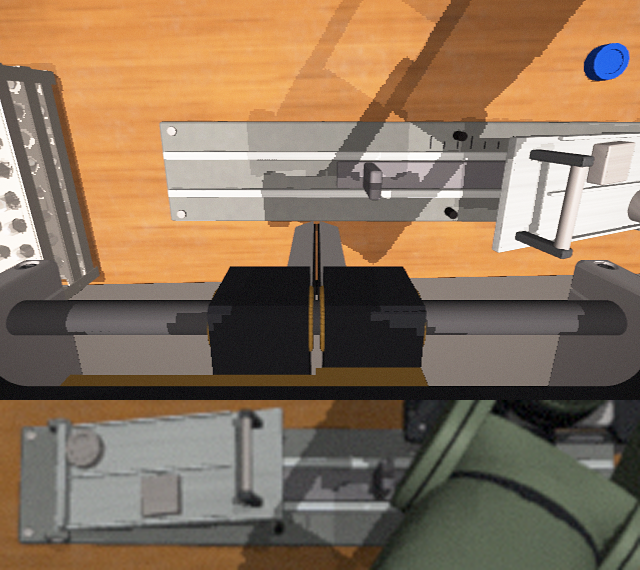

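The final view shows the stop's plate at (372,181), the board still raised, the puck at the lip, the block in place and the arm clear. I'm handing it in.

```bash
python3 -c "
from plant import bot
print(bot.job_done())"
```

```text
the job is handed in; nothing more can be done
None
```

The job is handed in, with no verdict returned: the board is left at about 0.356 rad with the puck at the lip and the block in place, and the stop's nose rod was brought to the underside at about 3.3 N; the arm is clear.

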